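# Seat the recipe card and hold the spring clip open over its top edge

### The job

The recipe card has ridden up at its left end in the wooden stand: first push it down so that it sits level in the groove. Then take the big spring clip off the caddy's front wall by squeezing its handles, and bring it, held wide open and square to the stand, down over the middle of the top edge so that its jaws reach down on both sides of card and back board without touching them. Finish while still holding it open there, without letting go, because I want to slip another card in before it bites; leave everything else where it is.

Things in the scene. Friction and masses are not known exactly. Their poses are not given: they have to be found in the camera images.
- stand: wooden recipe stand, fixed. Origin: centre of underside; z up, x from the card's face to the back (away from robot), y along the card to its left end. Foot 76 x 206 x 14 mm, two low strips (to z 36) form a groove. Back board x 0 to 5, y -93 to 93 mm, top at z 110; the card (x -5 to -1, y -90 to 90 mm) stands against its front, top edge at z 114 when level. Together 10 mm thick, centred on x = 0
- stand_top (a point): point of the stand half-way through card and board together, at the middle of the width, at the height of the card's top edge when level (114 mm above the counter); axes as the stand
- card (a joint): tilt of the stiff laminated recipe card (4 x 180 x 100 mm), rad: 0 = level, bottom edge on the groove's floor (hard stop); starts at 0.06 to 0.1, left (+y) end up. It turns about its lower right corner (stand x -3, y -90, z 14 mm) and stays where it is left, the groove being snug; 4 to 10 N straight down on the top edge near its left end moves it
- card_high_corner (a point): upper left corner of the card, the one that has ridden up, half-way through the card's 4 mm; it comes down by 10 to 18 mm when the card is pressed level (to z 114 mm)
- caddy: open wooden box 110 (x) x 150 (y) x 80 mm high, walls 8 mm, fixed, left or right of the stand; a jar and a tin stand in its rear part (tops below z 90 mm). Origin: centre of its underside, x away from the robot, y to the left; the clip is parked on its front wall (x -55 to -47 mm)
- clip_grip (a point): centre between the handles of the loose clip (65 g), 30 mm above its pivot; x across the wall it is parked on (squeezing direction), y along it, z up. Handles up: plates 46 mm wide (y), tops 49 mm above the pivot and 51 mm apart outside, 25 mm at the pivot; when wide open parallel and 22 mm apart. 10 N on their upper half opens it fully, 15 to 25 N holds it firmly. Jaws end 42 mm below the pivot
- clip_lip_front (a point): inner face of the lip (10 mm high, 54 mm wide) at the end of the front jaw, 37 mm below the pivot; front = the robot's side as parked. As parked the lips are 18 mm below the caddy's rim
- clip_lip_rear (a point): the same on the rear jaw; the gap between the lips is 8 mm as parked and 28 mm wide open
- clip_jaw (a joint): opening angle between the clip's two halves, rad: 0 as parked on the wall, 0.56 wide open (stop), negative when the lips close on less than 8 mm; a spring closes it
There are look-alikes about, which are no part of the job. What is shaped like the stand but purple is not meant.

How it is judged (in metres and radians):
On the way, in this order (a step that is already met when the one before it is completed fails the run):
1. the card is pressed level in the groove while the clip is still parked (value of joint card below 0.015 rad and height (world z) of clip_lip_front below 0.08 m), for 0.2 s.
2. the clip is lifted clear of the caddy, held open (height (world z) of each of clip_lip_front, clip_lip_rear above 0.1 m and value of joint clip_jaw above 0.2 rad), for 0.1 s.
At the end, for the whole second after the job is handed in: Card level within 0.015 rad; fingers hold the clip open over 0.4 rad, square within 0.2 rad, within 25 mm of the middle of the top edge; one lip before the card, one behind the board, lip centres 5 mm or more below the card's top edge; the clip touches neither card nor stand (value of joint card below 0.015 rad and value of joint clip_jaw above 0.4 rad and contact force between the fingers and clip above 2 N and contact force between clip and stand below 0.3 N and z of each of clip_lip_front, clip_lip_rear in the frame of stand_top below -0.005 m and z of clip_grip in the frame of stand_top above 0.03 m and y of clip_lip_front in the frame of stand_top between -0.025 and 0.025 m and angle between the y axis of clip_grip and the y axis of stand_top, either way round below 0.2 rad and ((x of clip_lip_front in the frame of stand_top below -0.006 m and x of clip_lip_rear in the frame of stand_top above 0.006 m) or (x of clip_lip_rear in the frame of stand_top below -0.006 m and x of clip_lip_front in the frame of stand_top above 0.006 m)) and linear speed of clip below 0.02 m/s); the arm keeps its last pose, push and grip.
It fails at once if the clip is dropped (height (world z) of clip_grip below 0.08 m).
It fails at once if a bystander is disturbed (distance of any of honey_jar, spoon, teaspoon, mug_c, tea_box, apple, lemon from where it was at the start of the episode above 0.03 m).
It also fails if it takes over 48 s, if anything falls off the work surface, if the arm or the gripper's body presses on something with over 40 N, if the wrist force passes 120 N, or if a joint passes its speed limit or range.

### The arm

A 6-joint arm with a two-finger parallel gripper is mounted at the origin on a cart in front of the work surface, level with it; the furniture and walls round the work are solid. World frame = base frame: x ahead of the robot, y to its left, z up, the work surface at z = 0. Lengths are in mm, angles in rad, forces in N, time in s.
With the tool pointing down it reaches from about 300 to 775 mm from the base axis. Payload 14.6 kg.
Tool frame: the origin (TCP) lies midway between the tips of the shut fingers; the grasp point (between the pads) lies grip_depth behind it (grip_depth is the distance from the TCP to the grasp point, in mm); z points along the fingers, y is the direction in which the jaws open and shut (so a half turn about z gives the same grasp; the last joint's range is limited). The gripper opens to 85 mm and grips with 20 to 120 N. Pads are 22 mm wide; open, the fingers measure 114 mm over their backs; the gripper's body (76 mm by 85 mm) begins 54 mm behind the grasp point. The pads swing forward as they close: fully open they stand 13 mm farther back than shut.
Start: joints at [1.083, 0.3, 1.521, -0, 1.321, -0.067], TCP at [224.666, 502.01, 231.281] pointing down, gripper open.
Joint ranges: [-3.03, 3.03], [-0.79, 2.21], [0.23, 2.52], [-1.04, 4.18], [0, 3.07], [-2.55, 2.55]. Speed limits (rad/s): [2.22, 2.22, 2.57, 3.14, 3.14, 3.14].

### API

Orientations are given as a rotation vector (axis times angle).
In Python, from station import reach, line_to, goto_joints, grip, sleep, ik, get_obs, read_camera, calibration, IKError, sign_off, grip_depth gives the robot as it stands. Calls block until the motion is done:
- reach(position, orientation): joint-space move of the TCP to a pose.
- line_to(position, v=150, attitude=None): straight line of the TCP; attitude=None keeps the orientation; v is the mean speed in mm/s.
- goto_joints(angles): joint-space move.
- grip(opening, grip_force=None): finger opening in mm; grip_force is the grip in N (None keeps the last); returns when the fingers have stopped.
- sleep(seconds).
- ik(position, orientation): joint angles nearest the present ones, or None.
- get_obs(): the state.
- read_camera(name): name is "side" or "top"; returns (picture, depth): 420x560x3 uint8, red, green, blue; 420x560 float32, mm along the optical axis (not along the pixel's ray), 0 where there is no reading.
- calibration(name): a dict with "fovy" (degrees; the focal length in pixels is half the picture's height over the tangent of half this angle, whatever the lens; pixels are square), "cx", "cy" (the principal point, pixels), "T" (4x4, takes a point from camera to world coordinates). Camera axes: x right, y down, z forward; pixel columns grow to the right and rows downward; lengths in mm; the calibration is good to about 2 mm. A picture is of the moment at which its call begins. calibration takes no time and is no camera call.
A pose or a line that the arm cannot do raises IKError and nothing moves.
- sign_off(): hands the job in, once; it reports no verdict.
The state is a dict: "clock": time; "q": joint angles; "joint_vel": joint speeds; "effort": joint torques, N m; "eef_pos": TCP position; "tcp_rot": TCP orientation; "contact_force": force on the tool from outside, world axes, zero at the start; "wrist_torque": the same for the moment, N m; "gripper_width": finger opening in mm.
Only numpy, scipy, OpenCV 4.12 (cv2) and the standard library are available. Lean on these libraries where they do the work, as an engineer would, in place of code of your own. Each camera call takes 0.05 s, during which the arm holds its last target. There are 200 camera calls.

## Working session

There is one attempt and no reset: what is moved stays moved. The work goes in short steps, each a Python script; the robot and the scene stay as the last script left them, time stands still between calls to the robot, and variables do not carry over. Pictures are saved under pics/ and viewed, on a budget of 10 in all, crops included, one or two more only if the job needs it, and the job is handed in when it is done.

```bash
mkdir -p pics; ls
cat > h.py <<'E'
import numpy as np, cv2
from station import *
def cloud(name, depth):
    c=calibration(name); h,w=depth.shape
    f=h/2/np.tan(np.radians(c["fovy"])/2)
    v,u=np.mgrid[:h,:w]
    P=np.stack([(u-c["cx"])*depth/f,(v-c["cy"])*depth/f,depth],-1)
    T=np.array(c["T"]); W=P@T[:3,:3].T+T[:3,3]
    W[depth<=0]=np.nan
    return W
def save(n,img): cv2.imwrite("pics/"+n,img[...,::-1])
E
python3 - <<'E'
from h import *
print(grip_depth)
for n in("top","side"):
    im,d=read_camera(n); save(n+"0.png",im); np.savez(n+"0.npz",im=im,d=d); c=calibration(n); print(n,{k:np.round(v,3).tolist() for k,v in c.items()},(d>0).mean())
o=get_obs();print(o)
E
```

```text
pics
18.700000000000003
top {'fovy': 56.51, 'cx': 274.954, 'cy': 207.963, 'T': [[0.028, -0.995, 0.093, 398.071], [-0.999, -0.03, -0.014, -31.986], [0.016, -0.093, -0.996, 1204.4], [0.0, 0.0, 0.0, 1.0]]} 0.9961734693877551
side {'fovy': 42.917, 'cx': 275.134, 'cy': 214.142, 'T': [[0.961, -0.084, 0.262, 151.335], [-0.275, -0.346, 0.897, -1202.661], [0.016, -0.935, -0.355, 561.24], [0.0, 0.0, 0.0, 1.0]]} 0.9959438775510204
{'clock': 0.1, 'q': array([ 1.08341755e+00,  3.00455778e-01,  1.52152047e+00, -5.25096324e-06,
        1.32068711e+00, -6.65974499e-02]), 'joint_vel': array([ 0.00021727, -0.00203274, -0.00149807,  0.00044281,  0.00036188,
       -0.00077313]), 'effort': array([ 8.70195054e-04, -5.44383252e+01, -3.62362862e+01, -5.24027405e-05,
        3.01958760e-03,  6.97613973e-05]), 'eef_pos': array([224.56621024, 501.83959814, 230.75535683]), 'tcp_rot': array([-6.56034174e-01, -3.07203712e+00,  1.61978870e-03]), 'contact_force': array([ 0.29355593, -0.04550061, -0.04636268]), 'wrist_torque': array([-0.00087829, -0.02412246, -0.0061075 ]), 'gripper_width': 85.32829439933936}
```

View pics/top0.png

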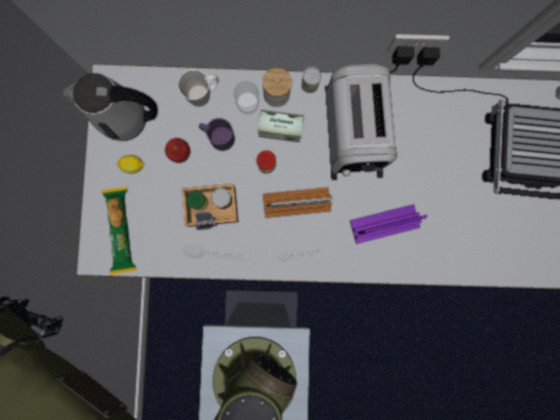

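View pics/side0.png

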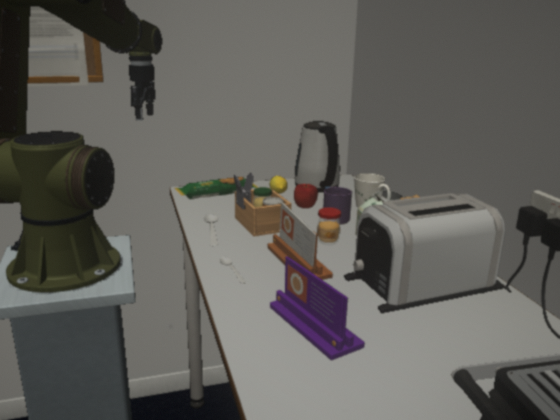

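The top view shows the wooden stand at about (298,202), the caddy at (210,205) with the clip on its front wall at about (206,220), and the purple look-alike at (388,224). The side view shows the stand's card at (298,240) and the clip's handles at (243,187). Next I'll measure from the depth and take a close-up.

Run:
```python
from h import *
a=np.load("top0.npz"); W=cloud("top",a["d"]); im=a["im"]
s=np.s_[175:265,170:345]
save("c0.png",cv2.resize(im[s],None,fx=4.5,fy=4.5,interpolation=cv2.INTER_CUBIC))
print("table z",np.nanmedian(W[230:270,300:340,2]))
b=np.load("side0.npz"); V=cloud("side",b["d"])
P=np.vstack([W[170:240,255:340].reshape(-1,3)])
def rect(name,Q):
    if len(Q)<4: print(name,len(Q));return
    (c,wh,an)=cv2.minAreaRect(Q[:,:2].astype(np.float32)); bx=cv2.boxPoints((c,wh,an))
    l=bx[0]-bx[1]; m=bx[1]-bx[2]; l=l if np.hypot(*l)>np.hypot(*m) else m
    print(name,len(Q),np.round(c,1),np.round(wh,1),"dir",np.round(np.degrees(np.arctan2(-l[0]*np.sign(l[1]),abs(l[1]))),2), "z",np.round(np.percentile(Q[:,2],[5,50,95]),1))
# yaw = rotation of stand y axis from world y
for lo,hi in((6,22),(28,45),(95,140)): rect("stand z%d"%lo,P[(P[:,2]>lo)&(P[:,2]<hi)])
C=W[175:240,175:245].reshape(-1,3)
for lo,hi in((60,90),(74,84),(95,200)): rect("caddy z%d"%lo,C[(C[:,2]>lo)&(C[:,2]<hi)])
# side: same objects
def box(Q,x,y,z):
    Q=Q.reshape(-1,3);return Q[(Q[:,0]>x[0])&(Q[:,0]<x[1])&(Q[:,1]>y[0])&(Q[:,1]<y[1])&(Q[:,2]>z[0])&(Q[:,2]<z[1])]
rect("side stand top",box(V,(350,500),(-230,60),(95,140)))
rect("side stand foot",box(V,(350,500),(-230,60),(6,40)))
rect("side clip",box(V,(300,480),(60,260),(95,200)))
rect("side caddy",box(V,(300,520),(60,290),(72,90)))
for n,A in (("top",W),("side",V)):
    for zz in range(85,150,8):
        q=box(A,(300,420),(60,260),(zz,zz+8))
        if len(q): print(n,zz,len(q),np.round(q.min(0)),np.round(q.max(0)))
```

```text
table z 0.6124140926647215
stand z6 980 [ 525.8 -119.2] [201.7 260.3] dir 4.05 z [ 8.8 14.  18.4]
stand z28 398 [ 563.1 -120.9] [123.7 238.6] dir 2.01 z [31.5 35.8 40.2]
stand z95 266 [ 525.8 -115.2] [ 11.  189.3] dir 7.68 z [100.4 111.8 125.5]
caddy z60 1133 [506.5 145. ] [119.1 150.3] dir 7.73 z [65.2 79.  88.7]
caddy z74 743 [506.3 145.2] [118.5 150.1] dir 7.22 z [74.9 78.8 82.9]
caddy z95 279 [458.4 150.6] [49.6 52.9] dir 14.97 z [100.2 118.9 146.8]
side stand top 0
side stand foot 290 [425.4 -54.4] [225.6 149.7] dir -1.24 z [ 6.4 13.4 33.8]
side clip 276 [455.2 149.5] [48.7 56. ] dir 1.67 z [ 97.8 117.7 144.2]
side caddy 366 [480.3 138.8] [ 80.1 154.3] dir 1.14 z [72.8 79.4 88.8]
```

View pics/c0.png

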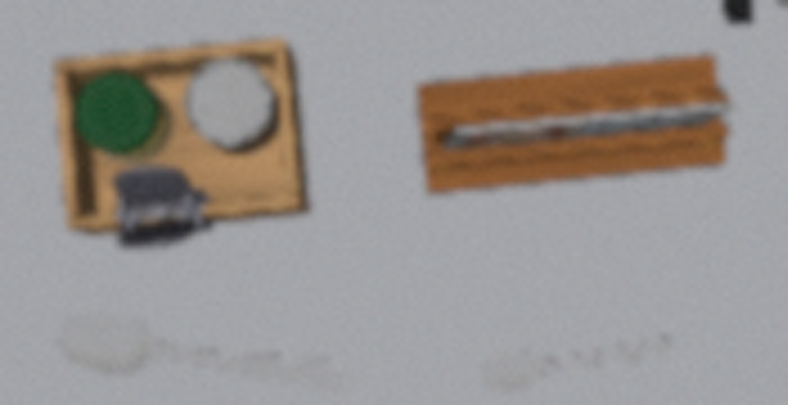

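The crop shows the stand's foot and card, with its left end toward me (positive yaw). The clip straddles the caddy's front wall left of centre, and the spoons lie nearer the robot. I'll refine the poses.

Run:
```python
from h import *
W=cloud("top",np.load("top0.npz")["d"]);V=cloud("side",np.load("side0.npz")["d"])
def near(A,c,yaw,bx,by,z):
    Q=A.reshape(-1,3); Q=Q[np.isfinite(Q[:,0])]; t=np.radians(yaw); d=Q[:,:2]-c
    x=d[:,0]*np.cos(t)+d[:,1]*np.sin(t); y=-d[:,0]*np.sin(t)+d[:,1]*np.cos(t)
    m=(abs(x)<bx)&(abs(y)<by)&(Q[:,2]>z[0])&(Q[:,2]<z[1]); return Q[m],np.c_[x,y,Q[:,2]][m]
def rect(n,Q):
    (c,wh,an)=cv2.minAreaRect(Q[:,:2].astype(np.float32)); print(n,len(Q),np.round(c,1),np.round(wh,1),round(an,1))
sc=np.array([525.8,-117.]);cc=np.array([506.4,145.1])
for n,A in(("top",W),("side",V)):
    for lo,hi in((7,22),(28,42),(92,140)):
        Q,L=near(A,sc,7.5,60,125,(lo,hi)); 
        if len(Q)<5: print(n,lo,len(Q)); continue
        rect(n+str(lo),Q); print("   local pct 1,99",np.round(np.percentile(L,[1,99],axis=0),1).tolist())
    Q,L=near(A,sc,7.5,30,110,(100,140))
    if len(Q)>10:
        p=np.polyfit(L[:,1],L[:,0],1); print("   board line x=",p, "extra yaw deg",-np.degrees(p[0]))
        for y in range(-95,95,20):
            k=(abs(L[:,1]-y-10)<10); print("    y",y+10,k.sum(),np.round(L[k].mean(0),1) if k.any() else "", np.round(L[k,2].max()) if k.any() else "")
    Q,L=near(A,cc,7.4,75,95,(72,84)); rect(n+"caddy",Q); print("  loc",np.round(np.percentile(L,[.5,99.5],axis=0),1).tolist())
    Q,L=near(A,np.array([457.,150]),7.4,45,45,(92,160)); print(n,"clip")
    for z in range(92,156,8):
        l=L[(L[:,2]>z)&(L[:,2]<=z+8)]
        if len(l): print("  z",z,len(l),np.round(l.min(0)[:2],1),np.round(l.max(0)[:2],1),"front",np.round(l[l[:,0]<0].mean(0)[:2],1),"rear",np.round(l[l[:,0]>0].mean(0)[:2],1))
```

```text
top7 889 [ 528.9 -112.7] [ 81.9 205.5] 7.2
   local pct 1,99 [[-31.2, -97.3, 8.5], [43.9, 105.5, 20.1]]
top28 376 [ 525.8 -113.9] [ 34.1 204.7] 7.4
   local pct 1,99 [[-16.5, -95.7, 29.9], [17.3, 104.5, 40.9]]
top92 274 [ 525.6 -115.2] [ 11.2 189.3] 7.7
   local pct 1,99 [[-5.4, -88.7, 93.2], [5.5, 93.5, 127.1]]
   board line x= [-0.0005308 -0.3567761] extra yaw deg 0.030412453174697165
    y -85 20 [ -0.4 -83.6 110.5] 116.0
    y -65 28 [  0.  -65.  112.1] 119.0
    y -45 27 [ -0.6 -44.7 112.1] 121.0
    y -25 26 [ -0.2 -24.9 112.7] 121.0
    y -5 27 [-1.000e-01 -5.500e+00  1.143e+02] 124.0
    y 15 27 [ -0.6  15.1 114.9] 127.0
    y 35 28 [ -0.9  34.6 115.6] 126.0
    y 55 30 [ -0.6  54.8 115.4] 128.0
    y 75 29 [ -0.4  75.1 115.8] 128.0
    y 95 10 [  1.1  90.8 110.8] 124.0
topcaddy 780 [506.4 145.1] [119.  150.2] 7.9
  loc [[-50.8, -74.7, 72.4], [58.9, 74.5, 83.8]]
top clip
  z 92 14 [ -6.1 -26.2] [ 9.9 21.5] front [-3.6 -0.5] rear [5.2 0.3]
  z 100 92 [ -9.9 -25.8] [13.6 27.1] front [-4.2 -0.2] rear [ 5.6 -0.2]
  z 108 29 [-10.3 -21.2] [14.  22.1] front [-9.2  0.1] rear [12.6  
[... 1146 characters left out ...]
6.0
sidecaddy 512 [503.1 143.4] [121.7 156.4] 6.9
  loc [[-63.2, -78.3, 72.1], [55.9, 72.1, 83.6]]
side clip
  z 92 45 [-14.5 -28.8] [ 9.2 28.9] front [-10.7  -8. ] rear [  6.8 -16.3]
  z 100 60 [-15.  -26.5] [11.1 26.9] front [ -8.7 -11.3] rear [ 6.6 -0.1]
  z 108 37 [-18.  -25.5] [15.4 16.5] front [-15.   -9.2] rear [10.6 -3.4]
  z 116 38 [-19.6 -23.7] [17.5 23.9] front [-17.8  -4.4] rear [12.8 -1.2]
  z 124 39 [-22.4 -24.5] [18.4 22.3] front [-20.1  -4.6] rear [14.9 -2.8]
  z 132 41 [-24.7 -22.8] [21.1 24.2] front [-22.1  -6.7] rear [17.8 -1.4]
  z 140 26 [-25.9 -17.6] [22.1 13.6] front [-23.9  -3. ] rear [19.7 -3.6]
  z 148 4 [-24.5  -9.2] [22.2  1.4] front [-24.5   1.3] rear [20.4 -4. ]
```

```bash
cat >> h.py <<'E'
from scipy.spatial.transform import Rotation as Rn
YAW=7.5
def down(yaw=YAW,flip=0):
    t=np.radians(yaw+180*flip); c,s=np.cos(t),np.sin(t)
    return Rn.from_matrix(np.array([[-s,c,0],[c,s,0],[0,0,-1]])).as_rotvec()
def loc(o,x,y,yaw=YAW):
    t=np.radians(yaw); return np.array([o[0]+x*np.cos(t)-y*np.sin(t),o[1]+x*np.sin(t)+y*np.cos(t)])
STAND=np.array([525.,-115.5]); CLIP=np.array([457.,149.5])
def st():
    o=get_obs(); return round(o["clock"],2),np.round(o["eef_pos"],1).tolist(),np.round(o["contact_force"],1).tolist(),round(o["gripper_width"],1)
E
python3 - <<'E'
from h import *
p=loc(STAND,-3,78)
for f in(0,1):
    for q in ([*p,200],[*CLIP,200],[*STAND,220]): print(f,np.round(ik(q,down(flip=f)),2))
F=min((0,1),key=lambda f:abs(ik([*STAND,220],down(flip=f))[5]))
print("flip",F)
grip(0)
reach([*p,230],down(flip=F)); line_to([*p,140],200); print(st())
f0=get_obs()["contact_force"][2]
for z in np.arange(136,108,-2.):
    line_to([*p,z],30); s=st(); print(s)
    if s[2][2]-f0>18: break
E
```

```text
0 [-0.15  0.25  1.66 -0.    1.23 -0.28]
0 [ 0.24  0.18  1.75 -0.    1.22  0.11]
0 [-0.28  0.28  1.57 -0.    1.29 -0.42]Traceback (most recent call last):
  File "<stdin>", line 4, in <module>
    return _wrapfunc(a, 'round', decimals=decimals, out=out)
    return _wrapit(obj, method, *args, **kwds)
    result = getattr(arr, method)(*args, **kwds)
TypeError: unsupported operand type(s) for *: 'NoneType' and 'float'
```

Run:
```python
from h import *
p=loc(STAND,-3,78)
grip(0)
reach([*p,230],down()); line_to([*p,140],200); print(st())
f0=get_obs()["contact_force"][2]
for z in np.arange(136,108,-2.):
    line_to([*p,z],30); s=st(); print(s)
    if s[2][2]-f0>18: break
```

```text
(3.66, [512.3, -38.4, 140.9], [0.6, 0.1, 0.9], 0.3)
(3.94, [512.1, -38.6, 136.6], [0.1, -0.1, -0.9], -0.2)
(4.19, [511.8, -38.5, 134.0], [0.1, 0.2, -0.3], 0.1)
(4.44, [511.8, -38.6, 131.9], [0.1, 0.2, 0.0], -0.1)
(4.69, [511.8, -38.5, 129.8], [-0.5, 0.1, 0.1], -0.2)
(4.94, [511.8, -38.5, 127.9], [0.3, -0.4, 0.6], -0.0)
(5.19, [511.8, -38.5, 125.9], [-0.3, 0.4, 0.5], -0.0)
(5.44, [511.8, -38.6, 123.9], [-0.4, -0.3, 0.7], -0.2)
(5.69, [511.8, -38.6, 121.8], [0.6, 0.6, -0.4], -0.3)
(5.94, [511.8, -38.6, 119.8], [0.1, 0.7, -0.8], 0.1)
(6.19, [511.8, -38.6, 117.8], [0.1, -0.6, -0.3], 0.1)
(6.44, [511.8, -38.6, 115.8], [0.4, 0.6, -0.2], -0.1)
(6.69, [511.9, -38.5, 114.0], [0.8, 1.0, 1.2], -0.0)
(6.94, [512.2, -38.4, 113.4], [-5.5, 3.3, 18.8], 0.4)
(7.19, [512.6, -38.2, 112.8], [-11.4, 6.2, 35.5], 0.0)
```

Resistance began only at about 114 mm, so the card may not have been driven down. I'll look before pressing any more.

Run:
```python
from h import *
p=loc(STAND,-3,78)
a,d=read_camera("side"); t,dt=read_camera("top"); np.savez("s1.npz",im=a,d=d);np.savez("t1.npz",im=t,d=dt)
line_to([*p,135],100); print(st())
x=cv2.resize(a[190:290,230:350],None,fx=4,fy=4,interpolation=cv2.INTER_CUBIC)
y=cv2.resize(t[160:260,250:345],None,fx=3.2,fy=4,interpolation=cv2.INTER_CUBIC)
save("m1.png",np.hstack([x,y]))
```

```text
(7.69, [511.8, -38.6, 134.6], [-0.7, -0.3, -1.0], -0.1)
```

View pics/m1.png

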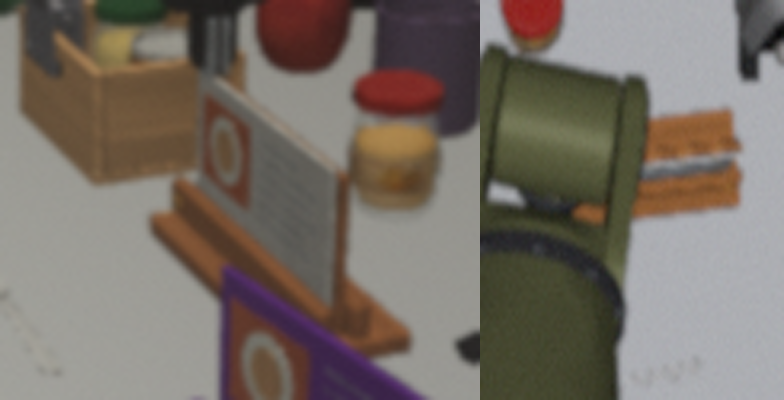

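The side view (left panel) shows the fingertips on the card's upper left corner, at about (205,80) in the crop. I'll check the level from the depth now that the fingers are raised.

Run:
```python
from h import *
p=loc(STAND,-3,78); line_to([*p,175],150)
a,d=read_camera("side"); np.savez("s2.npz",im=a,d=d)
t=np.radians(YAW)
for f in("side0","s1","s2"):
    b=np.load(f+".npz"); V=cloud("side",b["d"]); dd=V[...,:2]-STAND
    x=dd[...,0]*np.cos(t)+dd[...,1]*np.sin(t); y=-dd[...,0]*np.sin(t)+dd[...,1]*np.cos(t)
    m=(abs(x+5)<10)&(abs(y)<97)&(V[...,2]>50)&(V[...,2]<145)
    out=[]
    for yy in range(-85,96,15):
        k=m&(abs(y-yy)<5); out.append((yy,int(np.percentile(V[k][:,2],96)) if k.sum()>5 else None))
    print(f,out)
x=np.hstack([cv2.resize(np.load(f)["im"][195:285,255:345],None,fx=4.4,fy=4.4,interpolation=cv2.INTER_CUBIC) for f in("side0.npz","s2.npz")])
save("m2.png",x)
```

```text
side0 [(-85, 113), (-70, 114), (-55, 115), (-40, 116), (-25, 116), (-10, 120), (5, 120), (20, 122), (35, 123), (50, 124), (65, 126), (80, 126), (95, None)]
s1 [(-85, 110), (-70, 112), (-55, 111), (-40, 113), (-25, 112), (-10, 113), (5, 112), (20, 113), (35, 112), (50, 111), (65, 143), (80, 118), (95, 106)]
s2 [(-85, 111), (-70, 113), (-55, 113), (-40, 113), (-25, 113), (-10, 112), (5, 113), (20, 114), (35, 113), (50, 111), (65, 112), (80, 111), (95, 110)]
```

View pics/m2.png

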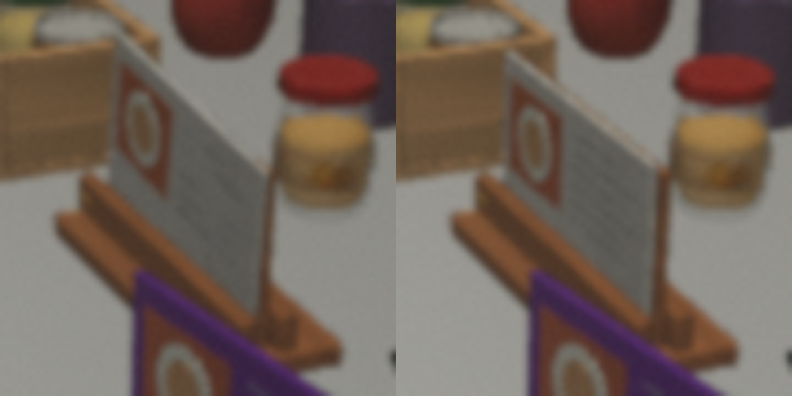

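Before/after crops: the card's top edge sloped before and now runs level with the board. Depth along it reads 111–114 mm throughout. Next is the clip.

Run:
```python
from h import *
p=loc(STAND,-3,78); line_to([*p,220],200); grip(85)
reach([*CLIP,220],down()); line_to([*CLIP,117],120); print(st())
grip(15,25); print(st()); sleep(.3); print(st())
line_to([*CLIP,150],60); print(st()); line_to([*CLIP,235],120); print(st())
a,d=read_camera("side"); t,dt=read_camera("top"); np.savez("s3.npz",im=a,d=d);np.savez("t3.npz",im=t,d=dt)
x=np.hstack([cv2.resize(a[120:240,190:310],(396,396),interpolation=cv2.INTER_CUBIC),cv2.resize(t[160:260,150:250],(396,396),interpolation=cv2.INTER_CUBIC)])
save("m3.png",x)
```

```text
(11.12, [457.4, 149.4, 117.6], [-0.8, -0.7, 0.5], 84.8)
(11.72, [457.0, 149.5, 117.0], [-0.4, -0.0, -1.3], 21.1)
(12.03, [457.0, 149.5, 117.0], [-0.3, 0.2, -1.2], 21.1)
(12.72, [456.9, 149.5, 149.9], [-0.2, -0.1, 0.0], 21.3)
(13.58, [456.7, 149.4, 234.2], [-0.6, -0.1, -0.3], 21.3)
```

View pics/m3.png

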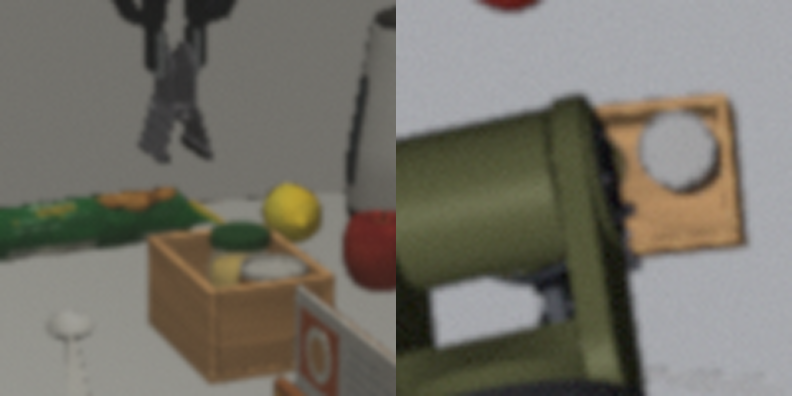

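The clip is off the caddy, held wide open in the fingers (21.3 mm, lips at about (155,155) and (205,155) in the left panel). Now I'll go above the stand and compare the clip with the card in the same view.

Run:
```python
from h import *
reach([*STAND,235],down()); line_to([*STAND,205],100); print(st())
a,d=read_camera("side"); np.savez("s4.npz",im=a,d=d)
V=cloud("side",d); dd=V[...,:2]-STAND; t=np.radians(YAW)
x=dd[...,0]*np.cos(t)+dd[...,1]*np.sin(t); y=-dd[...,0]*np.sin(t)+dd[...,1]*np.cos(t); z=V[...,2]
m=(abs(x)<45)&(abs(y)<60)
for lo in range(85,200,8):
    k=m&(z>lo)&(z<=lo+8)
    if k.sum()>3: print(lo,k.sum(),"x",np.round(np.percentile(x[k],[2,50,98]),1),"y",np.round(np.percentile(y[k],[2,50,98]),1))
k=m&(z>125); print("zmin clip",z[k].min())
k=(abs(x)<25)&(abs(y)<100)&(z>60)&(z<108); print("card face x",np.median(x[k]), "y",np.percentile(y[k],[1,99]))
k=m&(z>138)&(z<165); 
for s in(0,1):
    j=k&((x>0) if s else (x<0)); print("jaw",s,j.sum(),"x~y slope deg",-np.degrees(np.polyfit(y[j],x[j],1)[0]))
save("m4.png",cv2.resize(a[130:270,220:360],(600,600),interpolation=cv2.INTER_CUBIC))
```

```text
(15.19, [525.1, -114.9, 205.2], [0.4, 0.0, -0.0], 21.2)
85 71 x [-7.9 -6.2 -4.4] y [-55.8  -6.2  56.9]
93 78 x [-8.  -5.9 -4.1] y [-55.5   1.   56. ]
101 69 x [-7.7 -5.8 -3.8] y [-55.2   5.5  56.5]
109 91 x [-7.3 -5.1  2.8] y [-57.5  -5.6  57.2]
141 77 x [-24.9  11.5  19.4] y [-25.6  -5.1  27.6]
149 93 x [-23.8  11.2  18.6] y [-26.   -2.2  25.4]
157 64 x [-22.2 -18.2  16. ] y [-26.2  -4.6  24.8]
165 64 x [-19.  -15.6  14.4] y [-25.3  -9.3  27.9]
173 75 x [-16.4 -12.6  11.3] y [-27.5 -15.1  26.7]
181 85 x [-13.5  -8.7  10.1] y [-25.7 -13.2  24.7]
189 55 x [-13.2 -10.3  10.1] y [-20.4  -5.   19.6]
197 51 x [-13.1  -6.3   9.1] y [-22.   -8.6  16.6]
zmin clip 140.07634473403897
card face x -5.830169801546844 y [-90.70115255  88.92065084]
jaw 0 131 x~y slope deg 1.4342951724820892
jaw 1 106 x~y slope deg 0.937856216620881
```

View pics/m4.png

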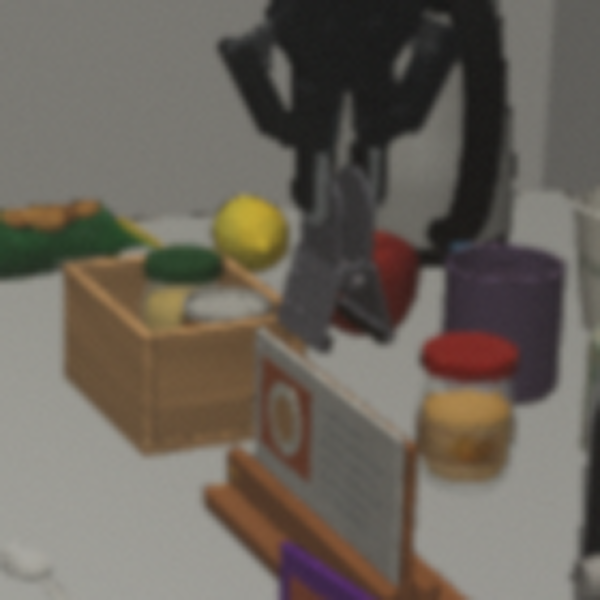

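The picture shows the open jaws at about (310,345) and (390,335), above the card's middle and square to it. The clip sits about 1 mm toward the robot relative to the card, so I'll shift it by 1.2 mm and lower it.

Run:
```python
from h import *
p=loc(STAND,1.2,0); line_to([*p,205],50); print(st())
for z in(190,178,167,156): line_to([*p,z],40); print(st())
sleep(.3); print(st())
a,d=read_camera("side"); t_,dt=read_camera("top"); np.savez("s5.npz",im=a,d=d)
V=cloud("side",d); dd=V[...,:2]-STAND; t=np.radians(YAW)
x=dd[...,0]*np.cos(t)+dd[...,1]*np.sin(t); y=-dd[...,0]*np.sin(t)+dd[...,1]*np.cos(t); z=V[...,2]
m=(abs(x)<45)&(abs(y)<100)
for lo in range(77,150,8):
    k=m&(z>lo)&(z<=lo+8); f=k&(x<-11); r=k&(x>4)
    print(lo,"card",np.round(np.median(x[k&(abs(x+5)<5)]),1) if lo<112 else "",*[(n,j.sum(),np.round(np.percentile(x[j],[2,50,98]),1),np.round(np.percentile(y[j],[2,98]),1)) for n,j in(("front",f),("rear",r)) if j.sum()>2])
k=m&(x<-12)&(z>60); print("front jaw zmin",np.percentile(z[k],[0,2]))
print("card top",[(yy,int(np.percentile(z[m&(abs(x+5)<6)&(abs(y-yy)<6)&(z<125)],96))) for yy in(-80,-60,-40,40,60,80)])
save("m5.png",cv2.resize(a[170:290,240:360],(600,600),interpolation=cv2.INTER_CUBIC))
```

```text
(15.49, [526.4, -115.3, 205.4], [-0.1, 0.7, -0.3], 21.5)
(16.02, [526.2, -115.3, 189.9], [0.1, 0.5, -0.4], 20.9)
(16.47, [526.2, -115.3, 177.8], [0.7, 0.5, -1.3], 21.3)
(16.89, [526.1, -115.3, 166.7], [0.7, -0.1, -0.6], 21.2)
(17.32, [526.1, -115.3, 155.8], [-0.1, -0.4, -0.9], 20.9)
(17.62, [526.2, -115.4, 156.1], [-0.4, 0.4, -0.6], 21.6)
77 card -6.0
85 card -5.9
93 card -5.8 ('front', np.int64(45), array([-23.4, -21.3, -14.5]), array([-27. ,  26.3])) ('rear', np.int64(17), array([15.6, 17.6, 22.3]), array([-24.5,  29.2]))
101 card -6.0 ('front', np.int64(43), array([-23.1, -19.4, -15.8]), array([-26.1,  25.8])) ('rear', np.int64(31), array([10.5, 16.7, 20. ]), array([-33.7,  20.6]))
109 card -5.2 ('front', np.int64(48), array([-20. , -17.4, -13.9]), array([-25.3,  24. ])) ('rear', np.int64(16), array([13.6, 14.9, 18.1]), array([-26.6,  -0.7]))
117 card  ('front', np.int64(43), array([-18.3, -15.4, -12.5]), array([-24.3,  26.4])) ('rear', np.int64(11), array([10.5, 12.8, 14.3]), array([-26. , -10.5]))
125 card  ('front', np.int64(38), array([-15.3, -13. , -11.2]), array([-25.1,  25. ])) ('rear', np.int64(16), array([ 5.7,  9.2, 12.4]), array([-26.9,  10.2]))
133 card  ('front', np.int64(15), array([-14.1, -11.8, -11. ]), array([-22.9,  16.4])) ('rear', np.int64(23), array([ 5.5,  7.5, 10.8]), array([-23.2,   6.6]))
141 card  ('front', np.int64(8), array([-12.9, -11.9, -11.1]), array([-17.7,  16.3])) ('rear', np.int64(23), array([5.8, 7.3, 9.3]), array([-21.2,   7.5]))
149 card  ('front', np.int64(4), array([-11.7, -11.6, -11.3]), array([-19.2,  -4.9])) ('rear', np.int64(24), array([5.6, 7.6, 9.2]), array([-20.8,   9.9]))
front jaw zmin [ 92.47307743 100.95333342]
card top [(-80, 112), (-60, 113), (-40, 112), (40, 77), (60, 113), (80, 111)]
```

View pics/m5.png

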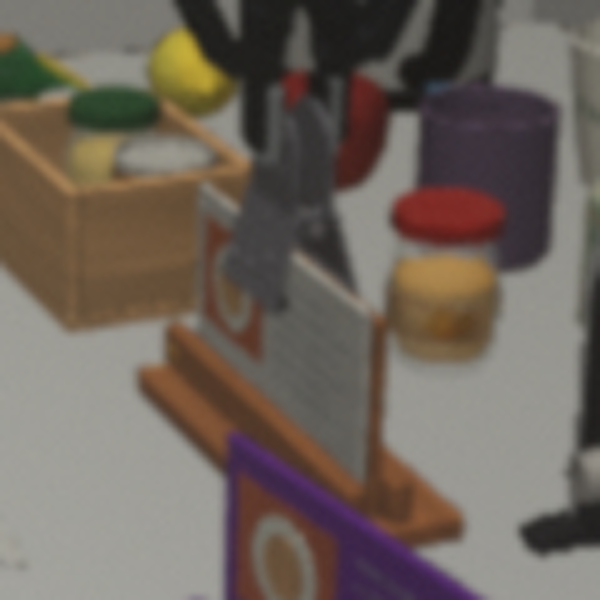

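The picture shows the front jaw reaching down in front of the card to about (260,300) and the rear jaw behind the board at about (340,290). There is a gap on both sides, and the contact force is about zero. Handing in.

Run:
```python
from h import *
print(st()); sign_off()
```

```text
(17.72, [526.2, -115.3, 156.1], [-0.1, 0.7, -0.3], 21.5)
the job is handed in; nothing more can be done
```

I pressed the card level and brought the clip over the middle of the stand. I handed in after 17.7 s with the fingers still holding it wide open. `sign_off` reports no verdict.

**Last checks before handing in:**
- **Card:** its top edge read 111–113 mm along the visible ends, so it is level. One sample behind the clip, at y = 40, gave a false 77 mm because the jaw hides the card there.
- **Grip:** fingers 21.5 mm apart at 25 N grip, which matches the clip's wide-open handle width.
- **Jaws:** the front jaw is about 15 mm in front of the card's face. The rear jaw is also clear behind the board. The clip is centred on the stand to about 1 mm, and was square to about 1.5° just before lowering.
- **Depth:** by my measurement the lips reach down to about z 92–94 mm, so their centres are roughly 15 mm below the card's top edge.
- **Contact:** the force on the tool was about zero while lowering and at the end.

**What disagreed:**
- **Cameras:** the side and top cameras differed by 2–4 mm in x. I averaged them, then corrected the clip by 1.2 mm against the card in the side view.
- **Press force:** no force showed on the tool until the card was fully down. It then rose to 35 N at the stop, just under the 40 N limit. I confirmed the card was level from the depth images rather than from the force.

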